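# Square a carton up in the packing jig

### The arm

A 6-joint arm with a two-finger parallel gripper is mounted at the origin on the work surface. World frame = base frame: x ahead of the robot, y to its left, z up, the work surface at z = 0. Lengths are in m, angles in rad, forces in N, time in s.
With the tool pointing down it reaches from about 0.325 to 0.9 m from the base axis. Payload 6.1 kg.
Tool frame: the origin (TCP) lies between the finger pads; the fingertips stand 8 mm ahead of it and the grasp point (between the pads) lies 11 mm behind it (finger_overhang is the distance from the TCP to the fingertips, in m); z points along the fingers, y is the line along which they close (so a half turn about z gives the same grasp; the last joint's range is limited). The gripper opens to 85 mm and grips with 20 to 120 N. Pads are 22 mm wide; open, the fingers measure 114 mm over their backs; the gripper's body (76 mm by 85 mm) begins 54 mm behind the grasp point. The pads swing forward as they close: fully open they stand 13 mm farther back than shut.
Start: joints at [-1.362, 0.22, 1.526, -0, 1.395, -0.126], TCP at [0.205, -0.59, 0.239] pointing down, gripper open.
Joint ranges: [-2.98, 2.98], [-0.91, 2.08], [0.09, 2.57], [-1.24, 4.39], [0.2, 2.65], [-2.68, 2.68]. Speed limits (rad/s): [2.57, 2.57, 3.01, 3.14, 3.14, 3.14].

### API

Orientations are given as a 3x3 rotation matrix whose columns are the frame's x, y, z axes.
In Python, from bench import read_state, grab_frame, get_calibration, sign_off, finger_overhang gives the robot as it stands. The module is installed in compiled form; this text tells all that it offers.
- The arm moves only by the tool servo_tool, never from a script. Its argument "motion" is a list of rows, each a list of 4 numbers: the shift along the world's x, y, z normalised to -1 to 1, where 1 is 20 cm, then the turn about the world's z normalised to -1 to 1, where 1 is 90 degrees. A call has 1 to 5 rows; each row is the pose to reach, as a shift and turn from the pose commanded when the call began; what a row does not reach only later rows make up. A row lasts 1/12 s, in which the tool goes at most 41.7 mm and 7.16 degrees, less where a joint would pass 70% of its speed; a pose out of reach is approached as far as the arm can. A call with a number of a shift or a turn outside -1 to 1 is refused whole. A call with a gripper value outside its range is refused whole. "fingers" is the opening, from 0 (shut) to 1 (fully open), set as the call begins (left out, the last holds). The fingers move at their own pace and stop on an object; "squeeze" is the grip in N (left out, the last holds). Time passes only in rows, so rows that repeat a pose let the fingers close. It gives the time, the measured TCP pose, the force, the opening and the grip force at its end, in the units of the state.
- read_state(): the state, without advancing time (a new reading comes with each control period).
- grab_frame(name): name is "scene" or "top" or "wrist"; returns the picture (384x512x3 uint8, blue, green, red); there is no depth.
- get_calibration(name): a dict with "intrinsics" (3x3 intrinsics, pixels), "world_from_camera" (4x4, takes a point from camera to world coordinates); the wrist camera has in their place "T_tool_cam" (4x4, takes a point from camera to tool coordinates, whose origin is the TCP and whose axes are the flange's). Camera axes: x right, y up, looking along -z (the intrinsics and any distortion apply to the point x, -y, -z); pixel columns grow to the right and rows downward; lengths in m; the calibration is good to about 2 mm. A picture is of the moment at which its call begins: read the wrist's pose just before it. get_calibration takes no time and is no camera call.
- sign_off(): hands the job in; it is judged then, once.
The state is a dict: "t": time; "q": joint angles; "dq": joint speeds; "effort": joint torques, N m; "eef_pos": TCP position; "ee_rot": TCP orientation; "ft_force": force on the tool from outside, world axes, zero at the start; "moment": the same for the moment, N m; "finger_gap": finger opening in m; "finger_force": force on a finger pad.
Only numpy, scipy, OpenCV 4.12 (cv2) and the standard library are available. Lean on these libraries where they do the work, as an engineer would, in place of code of your own. Each camera call takes 0.05 s, during which the arm holds its last target. There are 200 camera calls.

### The job

Square the flat white carton up in the packing jig, only pushing it along the bench with the fingers, never lifting, tipping or carrying it. First push it back until its long side lies flat against the jig's long fence; then push the steel sliding stop along the fence until the carton is trapped snugly, with no gaps, between the sliding stop and the fixed end stop. Leave the other things on the bench where they are, and finish clear of everything.

Things in the scene. Friction and masses are not known exactly. Their poses are not given: they have to be found in the camera images.
- carton: closed flat white carton, 90 mm along its x, 130 mm along its y, 45 mm high, about 0.35 kg, loose on the bench in front of (robot side of) the fence, turned up to about 25 degrees from the fence and wholly between the end stop and the sliding stop; origin at the centre of its underside
- jig: fixed L-shaped aluminium jig, 40 mm high. Origin: inside corner, at bench height. The long fence's face is its plane x = 0, running 456 mm along -y, fence behind at +x. The end stop's face is its plane y = 0, running 100 mm along -x (towards the robot), 16 mm thick to +y. The carton in place has its long side on the fence, its origin at x = -45, y = -65 mm of this frame, axes parallel
- slide (a joint): travel in m of the sliding stop along the fence towards the end stop (+y of the jig). 0 is as far away as it goes, when its inner face is at y = -290 mm of the jig; it starts between 0 and 0.03; 0.160 when it just touches the carton in place; stiff (about 1.5 N of friction), stays where it is left, no spring
- slide_face (a point): middle of the inner face (looking at the end stop, jig +y) of the steel sliding stop: 27 mm above the bench, 40 mm from the fence face. The steel bar stands 78 mm out from the fence towards the robot, 18 mm thick (outer face, to push on, 18 mm to jig -y), 6 to 48 mm above the bench; its black saddle on the fence with a round knob is 65 mm high, 40 mm long to -y
- tape: roll of packing tape lying flat, 90 mm across, 40 mm high; origin under its centre; a bystander, to be left alone
- glue: small white glue bottle, 36 mm across, 75 mm high; origin under its centre; a bystander, to be left alone
- partsbox: small brown cardboard parts box, 45 x 34 x 32 mm high; origin under its centre; a bystander, to be left alone
- stapler: small red and black stapler, 85 x 30 mm, 40 mm high; origin under its middle; a bystander, to be left alone
- driver: screwdriver lying on the bench, about 200 mm long and under 40 mm high; origin on its underside near its middle; a bystander, to be left alone
- labelroll: roll of white labels lying flat, 80 mm across, 30 mm high; origin under its centre; a bystander, to be left alone
Mind the look-alikes: they are no part of the job. What is shaped like the carton but pink is not meant.

How it is judged:
By the outcome, as a careful person would: the job done as asked, in the order asked, and still so for the second after the job is handed in, with the robot touching nothing.
It also fails if it takes over 58 s, if anything falls off the work surface, if the arm or the gripper's body presses on something with over 40 N, if the wrist force passes 120 N, or if a joint passes its speed limit or range.

## Working session

There is one attempt and no reset: what is moved stays moved. The work goes in short steps, Python scripts to look and compute and a tool call to move; the robot and the scene stay as the last step left them, time stands still between calls to the robot, and variables do not carry over. Pictures are saved under pics/ and viewed, at most 10 in all, crops included, and the job is handed in when it is done.

Besides the shell and the picture viewer there is one more tool, called after ">>>" by a JSON object that holds its "method" and its "body". servo_tool: Moves the arm, as the interface text tells. Scaled input: -1 to 1 covers 20 cm each way for a shift and 90 degrees each way for a turn. Its arguments: {"type":"object","properties":{"motion":{"type":"array"},"fingers":{"type":"number"},"squeeze":{"type":"number"}},"required":["motion"]}

```bash
mkdir -p pics && cat > h.py <<'E'
import numpy as np, cv2
from bench import *
def ray(name,uv,z):
    c=get_calibration(name);K=np.array(c["intrinsics"]);T=np.array(c["world_from_camera"])
    out=[]
    for u,v in uv:
        d=np.linalg.inv(K)@[u,v,1]; d=T[:3,:3]@[d[0],-d[1],-d[2]]
        o=T[:3,3]; out.append(o+d*(z-o[2])/d[2])
    return np.array(out)
def proj(name,P):
    c=get_calibration(name);K=np.array(c["intrinsics"]);T=np.linalg.inv(np.array(c["world_from_camera"]))
    p=np.atleast_2d(P)@T[:3,:3].T+T[:3,3]; p=p*[1,-1,-1]; q=p@K.T
    return q[:,:2]/q[:,2:]
E
python3 - <<'E'
from h import *
for n in ("top","scene"):
    f=grab_frame(n); cv2.imwrite(f"pics/{n}0.png",cv2.resize(f,(800,600),interpolation=cv2.INTER_CUBIC))
    cv2.imwrite(f"pics/{n}0raw.png",f)
    c=get_calibration(n); print(n,{k:np.round(v,3).tolist() if not isinstance(v,dict) else v for k,v in c.items()})
s=read_state();print(s["t"],s["eef_pos"],np.round(s["ee_rot"],3),s["ft_force"],finger_overhang)
E
```

```text
top {'intrinsics': [[483.557, 0.0, 252.606], [0.0, 483.557, 190.638], [0.0, 0.0, 1.0]], 'world_from_camera': [[0.015, 0.998, -0.065, 0.377], [-1.0, 0.015, -0.007, 0.005], [-0.006, 0.065, 0.998, 1.471], [0.0, 0.0, 0.0, 1.0]]}
scene {'intrinsics': [[415.078, 0.0, 255.992], [0.0, 415.078, 192.387], [0.0, 0.0, 1.0]], 'world_from_camera': [[0.652, -0.438, 0.62, 1.245], [0.759, 0.377, -0.531, -0.62], [-0.001, 0.816, 0.578, 0.725], [0.0, 0.0, 0.0, 1.0]]}
0.1 [ 0.20525923 -0.58976506  0.23828845] [[ 0.944  0.329 -0.   ]
 [ 0.329 -0.944  0.002]
 [ 0.    -0.002 -1.   ]] [ 0.88040325 -0.58291167 -0.28533952] 0.008
```

View pics/top0.png

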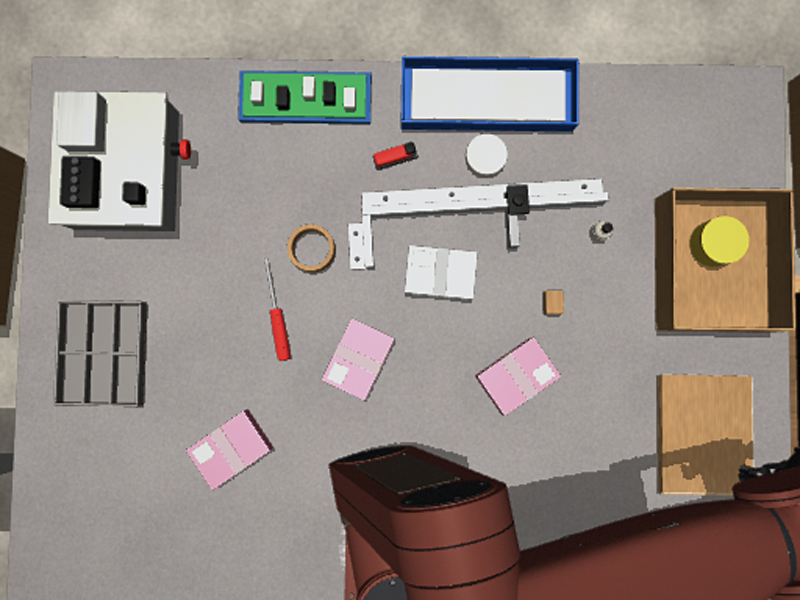

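View pics/scene0.png

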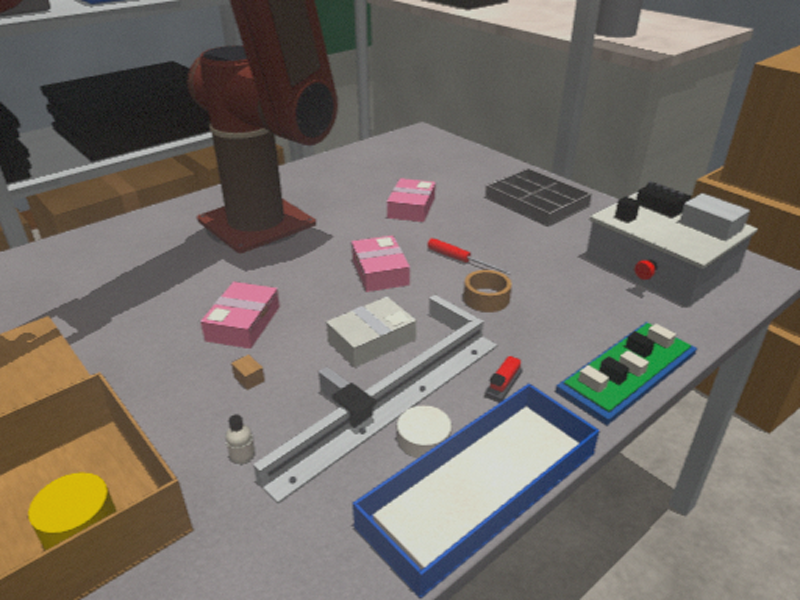

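The top view shows the white carton at (440,272), the jig corner near (370,213), the fence running right to (607,195), the slide bar at (514,232), the glue at (601,230) and the parts box at (553,302). I'll zoom in for precise corners.

```bash
python3 - <<'E'
from h import *
f=cv2.imread("pics/top0raw.png")[110:210,215:405]
cv2.imwrite("pics/crop0.png",cv2.resize(f,None,fx=4.2,fy=4.2,interpolation=cv2.INTER_CUBIC))
E
```

```text
(no output)
```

View pics/crop0.png

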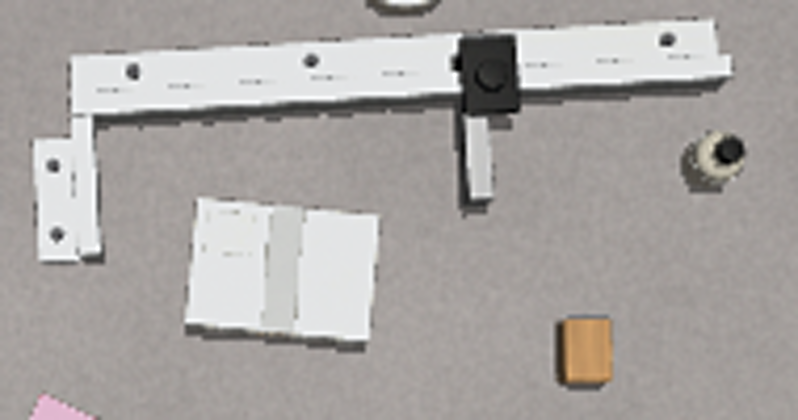

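```bash
cat >> h.py <<'E'
def crop(uv): return [(215+(x+.5)/4.2-.5,110+(y+.5)/4.2-.5) for x,y in uv]
E
python3 - <<'E'
from h import *
np.set_printoptions(precision=4,suppress=True)
F=ray("top",crop([(95,113),(300,101),(452,92),(731,76)]),.04)
print("fence",F[:,:2])
E=ray("top",crop([(93,118),(101,250)]),.04);print("end",E[:,:2])
C=ray("top",crop([(198,199),(379,214),(369,341),(186,324)]),.045);print("carton",C[:,:2],C.mean(0))
for i in range(4):
    d=C[(i+1)%4]-C[i];print(np.linalg.norm(d),np.degrees(np.arctan2(d[1],d[0])))
S=ray("top",crop([(466,118),(487,116),(492,197),(471,199)]),.048);print("slide",S[:,:2])
a=F[3]-F[0];th=np.arctan2(-a[1],-a[0])-np.pi/2;print("jig yaw",np.degrees(th),np.linalg.norm(a))
R=np.array([[np.cos(th),-np.sin(th)],[np.sin(th),np.cos(th)]])
ey=E[:,:2]@R[:,1];x0=(F[:,:2]@R[:,0]).mean();o=R@[x0,ey.mean()]
print("origin",o,ey)
for n,P in(("carton",C),("slide",S)):print(n,(P[:,:2]-o)@R)
for n,uv,z in(("glue",(718,155),.05),("box",(588,350),.032)):
    p=ray("top",crop([uv]),z)[0,:2];print(n,p,(p-o)@R)
E
```

```text
fence [[ 0.6323  0.0633]
 [ 0.643  -0.0824]
 [ 0.6509 -0.1904]
 [ 0.6652 -0.3885]]
end [[0.6287 0.0647]
 [0.5344 0.0574]]
carton [[ 0.5711 -0.0107]
 [ 0.5622 -0.1387]
 [ 0.4723 -0.1324]
 [ 0.4824 -0.0035]] [ 0.522  -0.0713  0.045 ]
0.12823617665600148 -93.94661230846663
0.09019171723347892 175.9949534458289
0.12923976906625498 85.52221322359058
0.08900021398614075 -4.6483549383238305
slide [[ 0.631  -0.1992]
 [ 0.6326 -0.2141]
 [ 0.575  -0.2179]
 [ 0.5734 -0.2031]]
jig yaw 4.169886309850593 0.45301859537187045
origin [0.6322 0.0647] [0.0188 0.0184]
carton [[-0.0665 -0.0708]
 [-0.0846 -0.1978]
 [-0.1739 -0.185 ]
 [-0.1545 -0.0572]]
slide [[-0.0204 -0.2632]
 [-0.0199 -0.2781]
 [-0.0776 -0.2777]
 [-0.0781 -0.2628]]
glue [ 0.6068 -0.3764] [-0.0574 -0.4381]
box [ 0.469  -0.2888] [-0.1885 -0.3408]
```

>>> {"method": "servo_tool", "body": {"motion": [[0.08, 0.16, 0, -0.04], [0.17, 0.34, 0, -0.08], [0.25, 0.52, 0, -0.12], [0.34, 0.7, 0, -0.167], [0.42, 0.86, 0, -0.167]], "fingers": 1}}

```text
t: 0.52
eef_pos: [0.2898, -0.4159, 0.2386]
ee_rot: [[0.998, 0.068, -0.0], [0.068, -0.998, 0.001], [-0.0, -0.001, -1.0]]
ft_force: [1.2, 0.3, 0.7]
finger_gap: 0.0856
finger_force: 0.0
```

>>> {"method": "servo_tool", "body": {"motion": [[0.08, 0.17, 0, 0], [0.16, 0.35, 0, 0], [0.24, 0.52, 0, 0], [0.33, 0.7, 0, 0], [0.4, 0.86, 0, 0]]}}

```text
t: 0.93
eef_pos: [0.3698, -0.244, 0.239]
ee_rot: [[0.997, 0.072, 0.0], [0.072, -0.997, 0.001], [0.0, -0.001, -1.0]]
ft_force: [1.3, -0.6, 0.4]
finger_gap: 0.0857
finger_force: 0.0
```

>>> {"method": "servo_tool", "body": {"motion": [[0.08, 0.2, -0.05, 0], [0.16, 0.4, -0.15, 0], [0.24, 0.6, -0.25, 0], [0.315, 0.8, -0.35, 0], [0.315, 0.84, -0.45, 0]]}}

```text
t: 1.35
eef_pos: [0.4345, -0.076, 0.1504]
ee_rot: [[0.997, 0.074, 0.005], [0.074, -0.997, -0.001], [0.004, 0.001, -1.0]]
ft_force: [1.8, -0.8, 0.3]
finger_gap: 0.0854
finger_force: 0.0
```

>>> {"method": "servo_tool", "body": {"motion": [[-0.02, 0, -0.15, 0], [-0.02, 0, -0.3, 0], [-0.02, 0, -0.45, 0], [-0.02, 0, -0.58, 0], [-0.02, 0, -0.64, 0]]}}

```text
t: 1.77
eef_pos: [0.4255, -0.077, 0.0177]
ee_rot: [[0.997, 0.073, -0.005], [0.073, -0.997, 0.002], [-0.005, -0.002, -1.0]]
ft_force: [-0.3, -0.3, -0.5]
finger_gap: 0.0854
finger_force: 0.0
```

```bash
python3 - <<'E'
from h import *
s=read_state();print(s["t"],s["eef_pos"],s["ft_force"])
a=grab_frame("scene")[150:290,180:350];b=grab_frame("wrist")
cv2.imwrite("pics/c1.png",np.hstack([cv2.resize(a,(425,350)),cv2.resize(b,(370,350))]))
E
```

```text
1.7667 [ 0.42546764 -0.07701863  0.01766866] [-0.32423732 -0.34287602 -0.54881963]
```

View pics/c1.png

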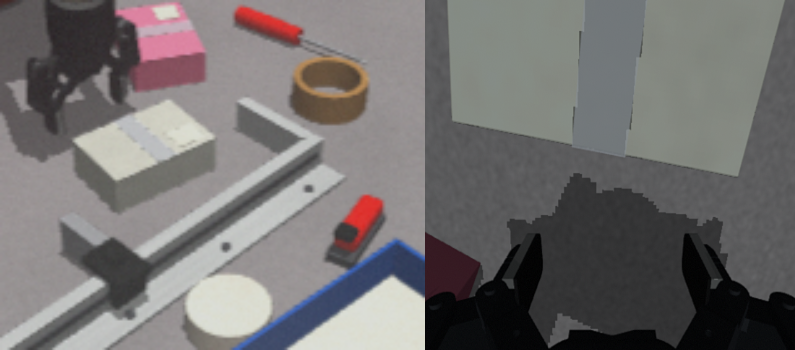

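The scene crop shows the fingers in front of the carton near (80,90). The wrist view shows the carton's near edge from (452,120) to (738,176), with both fingers inside its width. I'll push slowly along jig +x.

>>> {"method": "servo_tool", "body": {"motion": [[0.04, 0.003, 0, 0], [0.08, 0.006, 0, 0], [0.12, 0.009, 0, 0], [0.16, 0.012, 0, 0], [0.2, 0.015, 0, 0]]}}

```text
t: 2.28
eef_pos: [0.4697, -0.0757, 0.0222]
ee_rot: [[0.997, 0.072, 0.001], [0.072, -0.997, -0.001], [0.001, 0.001, -1.0]]
ft_force: [-2.9, -0.5, 3.1]
finger_gap: 0.0853
finger_force: 1.6
```

>>> {"method": "servo_tool", "body": {"motion": [[0.03, 0.002, 0, 0], [0.06, 0.004, 0, 0], [0.09, 0.007, 0, 0], [0.12, 0.009, 0, 0], [0.15, 0.011, 0, 0]]}}

```text
t: 2.7
eef_pos: [0.4977, -0.0727, 0.0211]
ee_rot: [[0.997, 0.073, -0.003], [0.073, -0.997, 0.001], [-0.003, -0.001, -1.0]]
ft_force: [-6.8, -0.1, 4.9]
finger_gap: 0.0857
finger_force: 3.2
```

>>> {"method": "servo_tool", "body": {"motion": [[0.03, 0.002, 0, 0], [0.06, 0.004, 0, 0], [0.08, 0.006, 0, 0], [0.1, 0.007, 0, 0], [0.1, 0.007, 0, 0]]}}

```text
t: 3.12
eef_pos: [0.5189, -0.0714, 0.0212]
ee_rot: [[0.997, 0.073, 0.0], [0.073, -0.997, 0.0], [0.0, -0.0, -1.0]]
ft_force: [-0.8, 0.6, 0.7]
finger_gap: 0.0855
finger_force: 0.4
```

```bash
python3 - <<'E'
from h import *
s=read_state();print(s["t"],s["eef_pos"],s["ft_force"])
a=grab_frame("top")[110:210,215:405];b=grab_frame("wrist")
cv2.imwrite("pics/c2.png",np.vstack([cv2.resize(a,(570,300),interpolation=cv2.INTER_CUBIC),cv2.resize(b,(570,290))[:,:]]))
E
```

```text
3.1167 [ 0.5189038  -0.07140506  0.02118488] [-0.78408332  0.58279361  0.6917352 ]
```

View pics/c2.png

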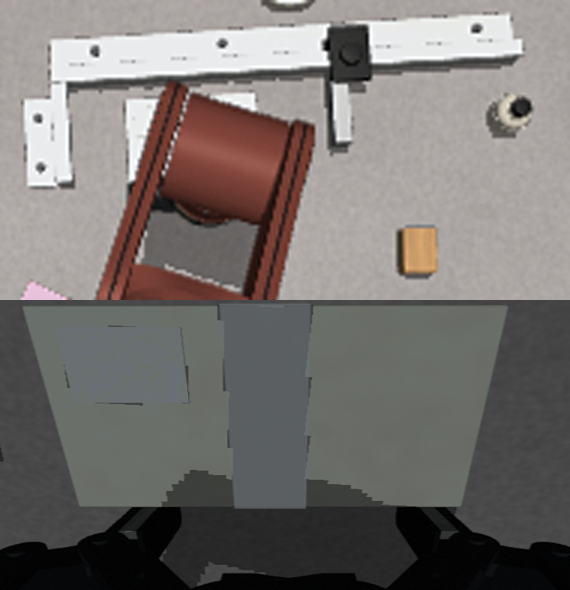

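The carton's near edge is now level across both fingers (wrist row ~506), with about 20 mm to the fence. I'll continue, then press lightly.

>>> {"method": "servo_tool", "body": {"motion": [[0.02, 0.001, 0, 0], [0.04, 0.003, 0, 0], [0.06, 0.004, 0, 0], [0.075, 0.005, 0, 0], [0.075, 0.005, 0, 0]]}}

```text
t: 3.63
eef_pos: [0.5342, -0.0707, 0.0213]
ee_rot: [[0.997, 0.072, 0.001], [0.072, -0.997, -0.0], [0.001, 0.0, -1.0]]
ft_force: [0.1, 1.0, -0.0]
finger_gap: 0.0855
finger_force: 0.1
```

>>> {"method": "servo_tool", "body": {"motion": [[0.01, 0.001, 0, 0], [0.02, 0.001, 0, 0], [0.025, 0.002, 0, 0], [0.025, 0.002, 0, 0]]}}

```text
t: 3.97
eef_pos: [0.5385, -0.0703, 0.0213]
ee_rot: [[0.997, 0.072, 0.0], [0.072, -0.997, -0.0], [0.0, 0.0, -1.0]]
ft_force: [-2.1, -0.7, -0.1]
finger_gap: 0.0852
finger_force: 1.3
```

>>> {"method": "servo_tool", "body": {"motion": [[0.01, 0.001, 0, 0], [0.01, 0.001, 0, 0], [0.01, 0.001, 0, 0]]}}

```text
t: 4.22
eef_pos: [0.5406, -0.0701, 0.0213]
ee_rot: [[0.997, 0.072, 0.001], [0.072, -0.997, -0.0], [0.001, 0.0, -1.0]]
ft_force: [-1.3, -0.4, 0.6]
finger_gap: 0.0851
finger_force: 0.9
```

>>> {"method": "servo_tool", "body": {"motion": [[0.01, 0.001, 0, 0], [0.01, 0.001, 0, 0], [0.01, 0.001, 0, 0]]}}

```text
t: 4.47
eef_pos: [0.5413, -0.07, 0.0212]
ee_rot: [[0.997, 0.073, -0.003], [0.073, -0.997, -0.0], [-0.003, -0.0, -1.0]]
ft_force: [-7.3, -1.9, 3.9]
finger_gap: 0.0854
finger_force: 3.7
```

>>> {"method": "servo_tool", "body": {"motion": [[0.01, 0.001, 0, 0], [0.01, 0.001, 0, 0], [0.01, 0.001, 0, 0]]}}

```text
t: 4.72
eef_pos: [0.5413, -0.07, 0.0211]
ee_rot: [[0.997, 0.073, -0.007], [0.073, -0.997, -0.0], [-0.007, -0.0, -1.0]]
ft_force: [-15.4, -2.6, 11.6]
finger_gap: 0.0856
finger_force: 8.0
```

```bash
python3 - <<'E'
from h import *
a=grab_frame("scene")[150:290,180:350];b=grab_frame("wrist")
cv2.imwrite("pics/c3.png",np.vstack([cv2.resize(a,(380,313),interpolation=cv2.INTER_CUBIC),cv2.resize(b,(380,285))]))
E
```

```text
(no output)
```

View pics/c3.png

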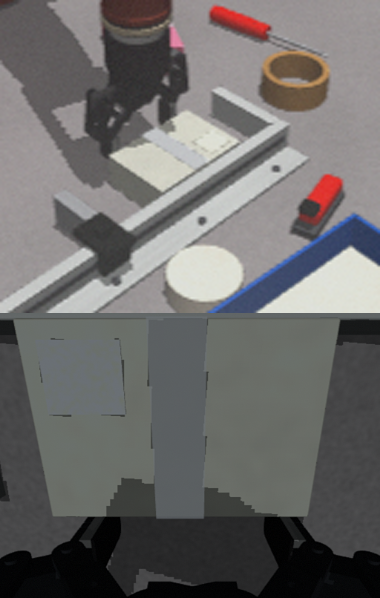

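The carton lies flat on the fence: its far edge is level in the wrist view and there was a firm 15 N stop. Backing off, rising, shutting the fingers.

>>> {"method": "servo_tool", "body": {"motion": [[-0.03, -0.002, 0, 0], [-0.08, -0.006, 0, 0], [-0.14, -0.01, 0, 0], [-0.2, -0.015, 0.1, 0], [-0.2, -0.015, 0.25, 0]]}}

```text
t: 5.23
eef_pos: [0.5001, -0.0717, 0.0684]
ee_rot: [[0.997, 0.072, -0.007], [0.072, -0.997, 0.002], [-0.007, -0.003, -1.0]]
ft_force: [1.0, -0.4, -0.1]
finger_gap: 0.0854
finger_force: 0.0
```

>>> {"method": "servo_tool", "body": {"motion": [[0, 0, 0.15, 0], [0, -0.15, 0.3, 0], [0.02, -0.32, 0.35, 0], [0.1, -0.5, 0.35, 0], [0.2, -0.65, 0.35, 0]], "fingers": 0, "squeeze": 20}}

```text
t: 5.65
eef_pos: [0.546, -0.2054, 0.1439]
ee_rot: [[0.997, 0.072, 0.005], [0.072, -0.997, -0.003], [0.005, 0.003, -1.0]]
ft_force: [0.9, 0.3, 0.3]
finger_gap: 0.0253
finger_force: 0.0
```

>>> {"method": "servo_tool", "body": {"motion": [[0.15, -0.13, 0, 0], [0.32, -0.27, 0, 0], [0.35, -0.27, 0, 0], [0.35, -0.27, 0, 0]]}}

```text
t: 5.98
eef_pos: [0.6164, -0.2584, 0.1406]
ee_rot: [[0.997, 0.071, 0.002], [0.071, -0.997, -0.0], [0.002, 0.0, -1.0]]
ft_force: [-0.9, 0.2, -0.4]
finger_gap: 0.0003
finger_force: 0.0
```

```bash
python3 - <<'E'
from h import *
s=read_state();print(s["t"],s["eef_pos"],s["finger_gap"])
f=grab_frame("top");cv2.imwrite("pics/top3raw.png",f)
b=grab_frame("wrist")
cv2.imwrite("pics/c4.png",np.vstack([cv2.resize(f[110:210,215:405],(570,300),interpolation=cv2.INTER_CUBIC),cv2.resize(b,(570,290))[:,:]]))
E
```

```text
5.9833 [ 0.6163572  -0.25835727  0.14063944] 0.0003344288719353378
```

View pics/c4.png

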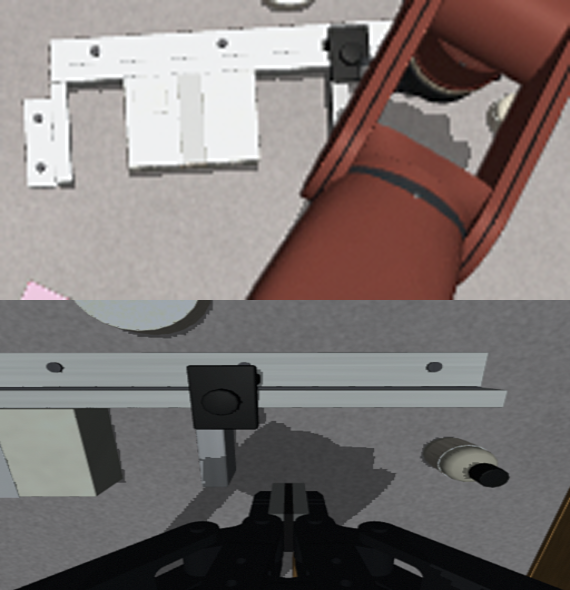

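The top view shows the carton squared against the fence. The wrist view shows the shut fingers at (288,500), to the outer side of the slide bar at (213,455), with the glue clear at (470,465). Lowering to z≈0.035.

>>> {"method": "servo_tool", "body": {"motion": [[-0.05, 0, -0.12, 0], [-0.05, 0, -0.25, 0], [-0.05, 0, -0.38, 0], [-0.05, 0, -0.5, 0], [-0.05, 0, -0.53, 0]]}}

```text
t: 6.5
eef_pos: [0.6008, -0.2538, 0.0313]
ee_rot: [[0.997, 0.073, -0.006], [0.073, -0.997, 0.003], [-0.005, -0.004, -1.0]]
ft_force: [-2.0, 0.7, -1.7]
finger_gap: -0.0002
finger_force: 0.0
```

>>> {"method": "servo_tool", "body": {"motion": [[0, 0.03, 0, 0], [-0.004, 0.06, 0, 0], [-0.007, 0.1, 0, 0], [-0.01, 0.13, 0, 0], [-0.012, 0.16, 0, 0]]}}

```text
t: 6.92
eef_pos: [0.6033, -0.2245, 0.0375]
ee_rot: [[0.997, 0.073, 0.003], [0.073, -0.997, -0.002], [0.003, 0.002, -1.0]]
ft_force: [0.2, -1.7, 1.1]
finger_gap: -0.0001
finger_force: 0.9
```

>>> {"method": "servo_tool", "body": {"motion": [[-0.002, 0.03, 0, 0], [-0.004, 0.06, 0, 0], [-0.007, 0.09, 0, 0], [-0.009, 0.12, 0, 0], [-0.011, 0.15, 0, 0]]}}

```text
t: 7.33
eef_pos: [0.5998, -0.1942, 0.0354]
ee_rot: [[0.997, 0.072, 0.0], [0.072, -0.997, -0.0], [0.0, 0.0, -1.0]]
ft_force: [0.2, -1.8, 1.7]
finger_gap: 0.0001
finger_force: 0.9
```

>>> {"method": "servo_tool", "body": {"motion": [[-0.002, 0.03, 0, 0], [-0.004, 0.06, 0, 0], [-0.006, 0.09, 0, 0], [-0.009, 0.12, 0, 0], [-0.011, 0.15, 0, 0]]}}

```text
t: 7.75
eef_pos: [0.5975, -0.1641, 0.0352]
ee_rot: [[0.997, 0.072, -0.0], [0.072, -0.997, 0.0], [-0.0, -0.0, -1.0]]
ft_force: [1.1, -1.7, 1.3]
finger_gap: 0.0001
finger_force: 0.9
```

>>> {"method": "servo_tool", "body": {"motion": [[-0.002, 0.03, 0, 0], [-0.004, 0.06, 0, 0], [-0.006, 0.09, 0, 0], [-0.009, 0.12, 0, 0], [-0.011, 0.15, 0, 0]]}}

```text
t: 8.17
eef_pos: [0.5953, -0.1344, 0.0353]
ee_rot: [[0.997, 0.072, 0.0], [0.072, -0.997, -0.0], [0.0, 0.0, -1.0]]
ft_force: [1.1, -4.5, -0.9]
finger_gap: 0.0001
finger_force: 2.2
```

>>> {"method": "servo_tool", "body": {"motion": [[-0.002, 0.02, 0, 0], [-0.003, 0.04, 0, 0], [-0.004, 0.06, 0, 0], [-0.006, 0.08, 0, 0], [-0.006, 0.08, 0, 0]]}}

```text
t: 8.58
eef_pos: [0.594, -0.1177, 0.0353]
ee_rot: [[0.997, 0.073, -0.0], [0.073, -0.997, 0.001], [-0.0, -0.001, -1.0]]
ft_force: [0.6, -0.4, 0.3]
finger_gap: -0.0002
finger_force: 0.2
```

```bash
python3 - <<'E'
from h import *
s=read_state();print(s["t"],s["eef_pos"],s["ft_force"])
f=grab_frame("scene")[150:290,180:350]
b=grab_frame("wrist")
cv2.imwrite("pics/c5.png",np.vstack([cv2.resize(f,(380,313),interpolation=cv2.INTER_CUBIC),cv2.resize(b,(380,285))]))
E
```

```text
8.5833 [ 0.5940499  -0.11765646  0.03525332] [ 0.55071771 -0.39645865  0.34418639]
```

View pics/c5.png

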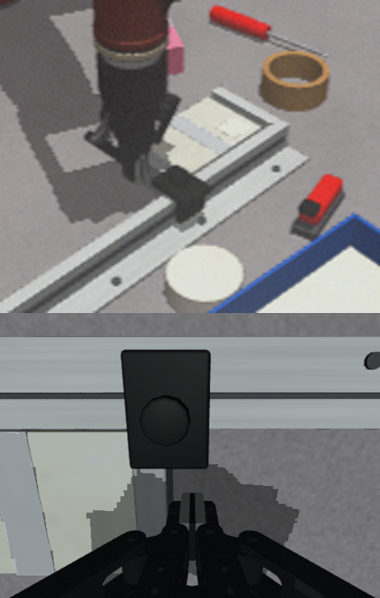

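The carton stays flush on the fence as the stop pushes it, with about 16 mm left. I'll approach slowly and feel for the end stop.

>>> {"method": "servo_tool", "body": {"motion": [[-0.001, 0.015, 0, 0], [-0.002, 0.03, 0, 0], [-0.003, 0.045, 0, 0], [-0.004, 0.055, 0, 0], [-0.004, 0.055, 0, 0]]}}

```text
t: 9.1
eef_pos: [0.5929, -0.1072, 0.035]
ee_rot: [[0.997, 0.073, -0.001], [0.073, -0.997, 0.0], [-0.001, -0.0, -1.0]]
ft_force: [-0.5, -3.0, -1.0]
finger_gap: 0.0003
finger_force: 1.0
```

>>> {"method": "servo_tool", "body": {"motion": [[-0.001, 0.01, 0, 0], [-0.001, 0.015, 0, 0], [-0.001, 0.015, 0, 0]]}}

```text
t: 9.35
eef_pos: [0.5927, -0.1044, 0.035]
ee_rot: [[0.997, 0.073, -0.001], [0.073, -0.997, 0.0], [-0.001, -0.0, -1.0]]
ft_force: [-1.2, -3.5, -0.2]
finger_gap: -0.0001
finger_force: 1.4
```

>>> {"method": "servo_tool", "body": {"motion": [[-0.001, 0.01, 0, 0], [-0.001, 0.01, 0, 0], [-0.001, 0.01, 0, 0]]}}

```text
t: 9.6
eef_pos: [0.5928, -0.1024, 0.0352]
ee_rot: [[0.997, 0.072, -0.0], [0.072, -0.997, 0.0], [-0.0, -0.0, -1.0]]
ft_force: [-0.5, -2.9, -1.3]
finger_gap: -0.0
finger_force: 1.2
```

>>> {"method": "servo_tool", "body": {"motion": [[-0.001, 0.01, 0, 0], [-0.001, 0.01, 0, 0], [-0.001, 0.01, 0, 0]]}}

```text
t: 9.85
eef_pos: [0.5928, -0.1005, 0.0353]
ee_rot: [[0.997, 0.072, 0.0], [0.072, -0.997, 0.0], [0.0, -0.0, -1.0]]
ft_force: [-0.8, -2.2, -2.0]
finger_gap: -0.0001
finger_force: 1.2
```

>>> {"method": "servo_tool", "body": {"motion": [[-0.001, 0.01, 0, 0], [-0.001, 0.01, 0, 0], [-0.001, 0.01, 0, 0]]}}

```text
t: 10.1
eef_pos: [0.5927, -0.0997, 0.0353]
ee_rot: [[0.997, 0.072, 0.001], [0.072, -0.997, -0.002], [0.0, 0.002, -1.0]]
ft_force: [-1.2, -7.3, -3.0]
finger_gap: 0.0002
finger_force: 3.6
```

>>> {"method": "servo_tool", "body": {"motion": [[0, 0.01, 0, 0], [0, 0.01, 0, 0], [0, 0.01, 0, 0]]}}

```text
t: 10.35
eef_pos: [0.5927, -0.0996, 0.0354]
ee_rot: [[0.997, 0.072, 0.001], [0.072, -0.997, -0.004], [0.0, 0.004, -1.0]]
ft_force: [-1.6, -14.0, -4.0]
finger_gap: -0.0
finger_force: 6.9
```

>>> {"method": "servo_tool", "body": {"motion": [[0, -0.01, 0, 0], [0.001, -0.03, 0, 0], [0.002, -0.06, 0, 0], [0.005, -0.1, 0, 0], [0.008, -0.14, 0, 0]]}}

```text
t: 10.77
eef_pos: [0.5946, -0.125, 0.0356]
ee_rot: [[0.997, 0.073, 0.001], [0.073, -0.997, 0.0], [0.001, -0.0, -1.0]]
ft_force: [-0.5, -0.1, 0.0]
finger_gap: -0.0002
finger_force: 0.0
```

>>> {"method": "servo_tool", "body": {"motion": [[0, -0.02, 0.15, 0], [0, -0.02, 0.3, 0], [-0.1, -0.1, 0.5, 0], [-0.25, -0.2, 0.6, 0], [-0.4, -0.35, 0.6, 0]]}}

```text
t: 11.18
eef_pos: [0.5206, -0.1925, 0.1613]
ee_rot: [[0.997, 0.075, 0.009], [0.075, -0.997, -0.004], [0.009, 0.005, -1.0]]
ft_force: [0.6, -1.8, 0.8]
finger_gap: 0.0002
finger_force: 0.0
```

>>> {"method": "servo_tool", "body": {"motion": [[-0.15, -0.15, 0, 0], [-0.3, -0.3, 0, 0], [-0.45, -0.45, 0.05, 0], [-0.5, -0.6, 0.1, 0], [-0.5, -0.75, 0.1, 0]]}}

```text
t: 11.6
eef_pos: [0.4157, -0.3441, 0.1776]
ee_rot: [[0.998, 0.071, 0.002], [0.071, -0.998, -0.003], [0.002, 0.003, -1.0]]
ft_force: [0.7, -0.2, -0.5]
finger_gap: -0.0002
finger_force: 0.0
```

```bash
python3 - <<'E'
from h import *
s=read_state();print(s["t"],s["eef_pos"],s["ft_force"])
f=grab_frame("top");cv2.imwrite("pics/top6raw.png",f)
a=cv2.resize(f[110:210,215:405],None,fx=4.2,fy=4.2,interpolation=cv2.INTER_CUBIC)
cv2.imwrite("pics/c6.png",a)
g=grab_frame("scene");cv2.imwrite("pics/c7.png",cv2.resize(g[150:290,180:350],(728,600),interpolation=cv2.INTER_CUBIC))
E
```

```text
11.6 [ 0.41574208 -0.34409416  0.17759431] [ 0.72378272 -0.23809966 -0.45285261]
```

View pics/c6.png

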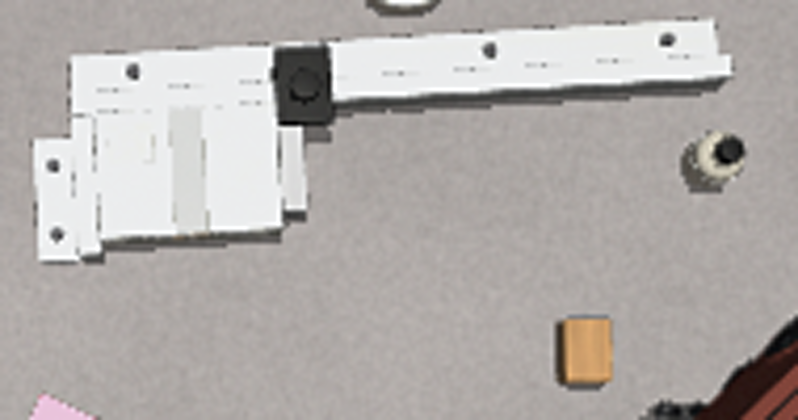

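View pics/c7.png

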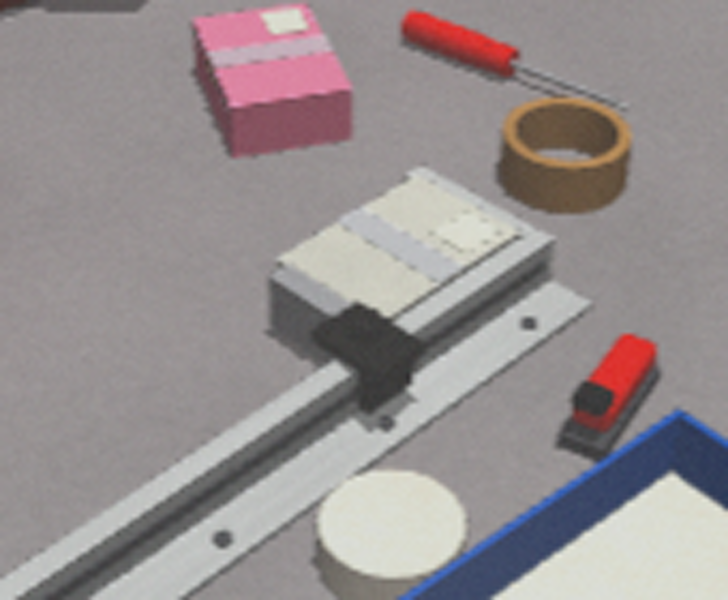

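Both views show the carton flush along the fence, its near edge parallel to it from (103,239) to (281,228). It is trapped tight between the end stop at x≈97 and the slide bar at x≈283, and the bystanders haven't moved. Settling, then handing in.

>>> {"method": "servo_tool", "body": {"motion": [[0, 0, 0, 0], [0, 0, 0, 0], [0, 0, 0, 0]]}}

```text
t: 11.95
eef_pos: [0.4177, -0.3402, 0.1746]
ee_rot: [[0.997, 0.074, -0.001], [0.074, -0.997, 0.001], [-0.0, -0.001, -1.0]]
ft_force: [0.5, 0.0, -0.7]
finger_gap: -0.0002
finger_force: 0.0
```

```bash
python3 -c "
from bench import *
print(sign_off())"
```

```text
the job is handed in; nothing more can be done
None
```

Job handed in at about 12 s: the carton is flat against the fence and, by the final pictures, held with no visible gaps between the sliding stop and the end stop; the other things are where they were and the arm is clear.

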